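# Clamp the freezer box on the shaker with the draw latch

## Robot

A 6-joint arm with a two-finger parallel gripper is mounted at the origin on a cart in front of the work surface, level with it; the furniture and walls round the work are solid. World frame = base frame: x ahead of the robot, y to its left, z up, the work surface at z = 0. Lengths are in m, angles in rad, forces in N, time in s.
With the tool pointing down it reaches from about 0.35 to 0.85 m from the base axis. Payload 8.1 kg.
Tool frame: the origin (TCP) lies at the very end of the fingers, on their centre line; the grasp point (between the pads) lies 19 mm behind it; y points along the fingers, x is the direction in which the jaws open and shut, and the axes are right-handed (so a half turn about y gives the same grasp; the last joint's range is limited). The gripper opens to 93 mm and grips with 3 to 60 N. Pads are 15 mm wide; open, the fingers measure 128 mm over their backs; the gripper's body (75 mm by 188 mm) begins 65 mm behind the grasp point.
Start: joints at [1.041, 0.13, 1.488, -0, 1.523, -0.085], TCP at [0.258, 0.542, 0.219] pointing down, gripper open.
Joint ranges: [-2.96, 2.96], [-0.89, 2.26], [0.02, 2.5], [-1.34, 4.48], [0, 2.73], [-2.66, 2.66]. Speed limits (rad/s): [2.39, 2.39, 2.79, 3.14, 3.14, 3.14].

## Interface

Orientations are given as [roll, pitch, yaw] about the fixed x, y, z axes, in that order (R = Rz(yaw) Ry(pitch) Rx(roll)).
In Python, from station import ctrl gives the robot as it stands. The module is installed in compiled form; this text tells all that it offers.
- The arm moves only by the shell command python3 -m crank 'ROWS'. ROWS is a JSON object of lists of equal length, an entry for each row: "jaw": the closure, from 0 (fully open) to 1 (shut); "travel": the shift along the tool's x, y, z in m, a list of three; "angular": the turn, a rotation vector about the tool's x, y, z in rad, a list of three. In form: {"jaw": [jaw, ...], "travel": [[x, y, z], ...], "angular": [[wx, wy, wz], ...]}. A call has 1 to 10 rows; each row is the pose to reach, as a shift and turn from the pose commanded when the call began, along the tool's axes at that moment; what a row does not reach only later rows make up. A row lasts 1/10 s, in which the tool goes at most 50 mm and 8.59 degrees, less where a joint would pass 70% of its speed; a pose out of reach is approached as far as the arm can. A call with a gripper value outside its range is refused whole. The fingers move at their own pace and stop on an object; the grip force is fixed at half the most. Time passes only in rows, so rows that repeat a pose let the fingers close. It gives the time, the measured TCP pose, the force and the opening at its end, in the units of the state.
- ctrl.get_state(): the state, without advancing time (a new reading comes with each control period).
- ctrl.grab_frame(name): name is "scene" or "top" or "wrist"; returns the picture (420x560x3 uint8, blue, green, red); there is no depth.
- ctrl.calibration(name): a dict with "K" (3x3 intrinsics, pixels), "R" (3x3) and "t" (3): a world point X has camera coordinates R X + t. Camera axes: x right, y down, z forward; pixel columns grow to the right and rows downward; lengths in m; the calibration is good to about 2 mm. A picture is of the moment at which its call begins: read the wrist's pose just before it. calibration takes no time and is no camera call; for the wrist camera it gives the pose at the moment of the call.
- ctrl.job_done(): hands the job in, once; it reports no verdict.
The state is a dict: "time": time; "q": joint angles; "joint_vel": joint speeds; "effort": joint torques, N m; "tcp_pos": TCP position; "orientation": TCP orientation; "force": force on the tool from outside, world axes, zero at the start; "moment": the same for the moment, N m; "width": finger opening in m.
Only numpy, scipy, OpenCV 4.12 (cv2) and the standard library are available. Lean on these libraries where they do the work, as an engineer would, in place of code of your own. Each camera call takes 0.05 s, during which the arm holds its last target.

## Task

A freezer box stands loose in the clamp of the bench shaker. Take the latch's wire loop by its red tab, bring its cross bar over and down behind the hook on the sliding jaw and pull it back snug under the hook, for the loop is stiff and lifts off when slack; then push the lever over past its toggle point until it lies fully down and stays there, so that the jaw holds the box tight. Leave the red tape roll, the small brown bottle and the green-capped marker where they are.

Things in the scene. Friction and masses are not known exactly. Their poses are not given: they have to be found in the camera images.
- shaker: Low bench shaker, fixed, grey, 220x130x40 mm, flat aluminium top; origin: centre of underside. x axis runs along the clamp from the sliding jaw (-x) to the blue end stop (+x; gripping face at x=35 mm, 40 mm thick, 84 wide, top 92 above the bench); z up. The latch lever turns on the stop's top; its wire loop reaches over the freezer box to the hook on the jaw.
- clamp_jaw: Blue sliding jaw, 44 mm along shaker x, 84 mm wide, top 94 mm above the bench; origin on the aluminium top under its gripping face, axes as the shaker's. Slides along shaker x with about 1.5 N friction until it meets the box. Starts with its face at shaker x = -40 to -45 mm; about -35 when it holds the box tight.
- hook (a point): Centre of the cross bar when seated in the hook, 102.5 mm above the bench, axes as shaker's. Hook: steel post 12 wide (y), 8 thick, on the bar's +x side, leaning 15 deg to -x over it, top 14 mm above this point, on a plate 40 wide, 2.5 below this point, reaching 24 mm to -x, 18 to +x. Lower the bar on its -x side, pull to +x. Moves with the jaw; sprung along x, 9 N/mm, gives to +x.
- lever_pivot (a point): Point on the lever's pivot axis (axis along the shaker's y), 110 mm above the bench, at shaker x = +55 mm; axes as the shaker's. Fixed.
- lever_tip (a point): Middle of the top face of the lever's round end, 80 mm from the pivot along the lever, 6.5 mm above the lever's axis line. Axes: x along the lever outward, y across, z out of the top face (up when the lever lies down, towards the jaw when upright). The lever is steel with a black grip, 20 mm wide, 6 mm thick; it ends 9 mm beyond this point.
- clamp_lever (a joint): rad: 0 = fully down towards shaker +x (latched), 1.57 upright, 2.3 fully open, leaning to the jaw. Starts 0.5-0.9; stays where left (friction 0.08 N m). The loop's pin is 26 mm from the pivot, 0.13 rad below the lever's line: opening carries it to the jaw. Once hooked, resistance begins near 0.9, is greatest near 0.6 (3-5 N at the end), vanishes at the toggle point near 0.2, then pulls shut.
- clamp_loop (a joint): Angle of the wire loop against the lever, rad, -0.4 to 3.2. The loop's rise above level, seen from the lever towards the jaw, is this minus clamp_lever. The pin is stiff (0.06 N m): the loop stays as left, and turns with the lever. If the bar is not pulled snug under the leaning post, closing the lever lifts it off the hook. Starts raised, unhooked.
- loop_bar (a point): Centre of the loop's cross bar: steel wire 5 mm thick, 32 mm long along y, 130.3 mm from the loop's pin on the lever. Two wires 32 mm apart join it to the pin. Axes: x along the loop from bar to lever, y across, z up when the loop is level.
- loop_tab (a point): Middle of the top of the red tab on the loop's end, the place to grasp: a block 10 (x) by 12 (y) mm, 32 mm high, top 29.5 mm above the bar's centre line, its middle 19 mm beyond the bar, away from the lever. Axes as loop_bar. Pinch across y from above; it can turn in the grip about y. Pulling it away from the lever opens the lever, pulling back closes it (3-5 N; 8 N once hooked and the jaw is at the box).
- freezer_box: Light blue card freezer box with lid, 70 x 70 x 52 mm, about 0.2 kg; origin at the centre of its underside. It stands loose on the shaker's top between stop and jaw, top 92 mm above the bench.
- bottle_small: Bystander: small brown bottle with white cap, 40 mm across, 75 mm high; origin at the centre of its underside.
- marker: Bystander: white marker pen with green cap lying on the bench, 134 mm long, 13 mm thick; origin under its middle.
- red_tape: Bystander: red tape roll lying flat, 69 mm across, 13 mm high; origin at the centre of its underside.
There are look-alikes about, which are no part of the job. What is shaped like the freezer_box but orange is not meant.

How it is judged:
By the outcome, as a careful person would: the job done as asked, in the order asked, and still so for the second after the job is handed in, with the robot touching nothing.
It also fails if it takes over 48 s, if anything falls off the work surface, if the arm or the gripper's body presses on something with over 40 N, if the wrist force passes 120 N, or if a joint passes its speed limit or range.

## Working session

There is one attempt and no reset: what is moved stays moved. The work goes in short steps, Python scripts to look and compute and a shell command to move; the robot and the scene stay as the last step left them, time stands still between calls to the robot, and variables do not carry over. Pictures are saved under pics/ and viewed, and the job is handed in when it is done.

```bash
mkdir -p pics; ls; python3 - <<'E'
from station import ctrl
import cv2
s=ctrl.get_state()
print({k:(v if not hasattr(v,'round') else v) for k,v in s.items()})
for n in ("scene","top"):
    f=ctrl.grab_frame(n); cv2.imwrite(f"pics/{n}0.png",f)
    c=ctrl.calibration(n); print(n,c)
E
```

```text
pics
{'time': 0.0, 'q': array([ 1.04058359e+00,  1.31169570e-01,  1.48924031e+00, -1.79856660e-05,
        1.52302185e+00, -8.53858058e-02]), 'joint_vel': array([ 3.56777345e-04,  2.59109668e-04,  9.64688535e-04, -7.96307797e-04,
       -2.75444520e-03, -5.62812971e-05]), 'effort': array([ 4.09980112e-04, -5.59838820e+01, -4.91762888e+01,  7.70007935e-02,
        3.51962820e-02, -1.00200257e-04]), 'tcp_pos': array([0.25787297, 0.54113302, 0.21760384]), 'orientation': array([-1.57065738,  0.00183391,  1.1259704 ]), 'force': array([-0.43002135,  0.28455828, -0.43536082]), 'moment': array([-0.01321615,  0.00775125,  0.02906097]), 'width': 0.09273500368702238}
scene {'K': array([[519.12999888,   0.        , 279.63264015],
       [  0.        , 519.12999888, 217.28432522],
       [  0.        ,   0.        ,   1.        ]]), 'R': array([[ 0.68529261, -0.72806908, -0.01701319],
       [-0.39849943, -0.35532805, -0.84554135],
       [ 0.60956725,  0.58622299, -0.5336388 ]]), 't': array([-0.44125891,  0.32927214,  1.07760477])}
top {'K': array([[431.03243538,   0.        , 287.2495151 ],
       [  0.        , 431.03243538, 213.08689986],
       [  0.        ,   0.        ,   1.        ]]), 'R': array([[-2.87203959e-04, -9.99958995e-01, -9.05132459e-03],
       [-9.80490761e-01,  2.06076275e-03, -1.96554372e-01],
       [ 1.96564964e-01,  8.81828894e-03, -9.80451147e-01]]), 't': array([-0.05002829,  0.60101819,  1.07234719])}
```

View pics/scene0.png

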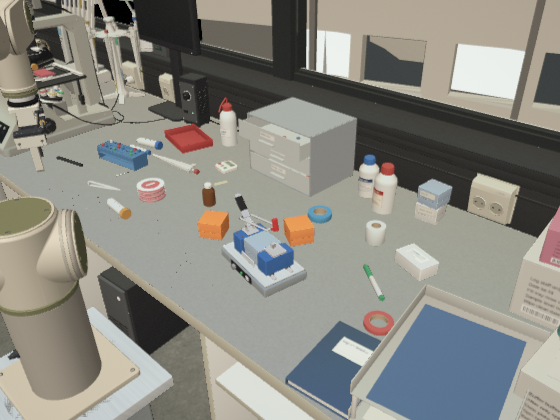

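View pics/top0.png

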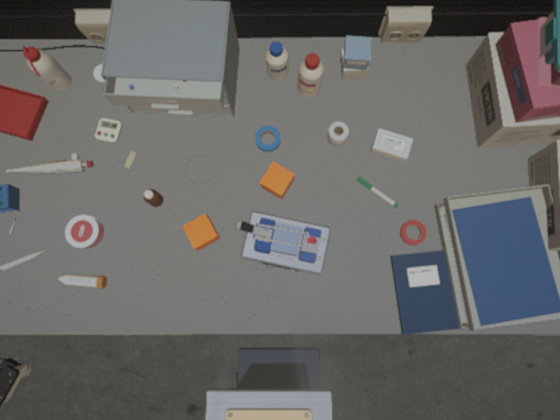

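The shaker is at top (286,243) and scene (262,255). The light-blue box is in the clamp, and the orange boxes at top (278,180) and (201,232) are the look-alikes. Next I'll enlarge it.

```bash
python3 - <<'E'
import cv2, numpy as np
a=cv2.imread("pics/top0.png")[200:285,225:345]; b=cv2.imread("pics/scene0.png")[185:295,215:320]
cv2.imwrite("pics/c_top0.png",cv2.resize(a,None,fx=6,fy=6,interpolation=2))
cv2.imwrite("pics/c_sc0.png",cv2.resize(b,None,fx=5.4,fy=5.4,interpolation=2))
E
```

```text
(no output)
```

View pics/c_top0.png

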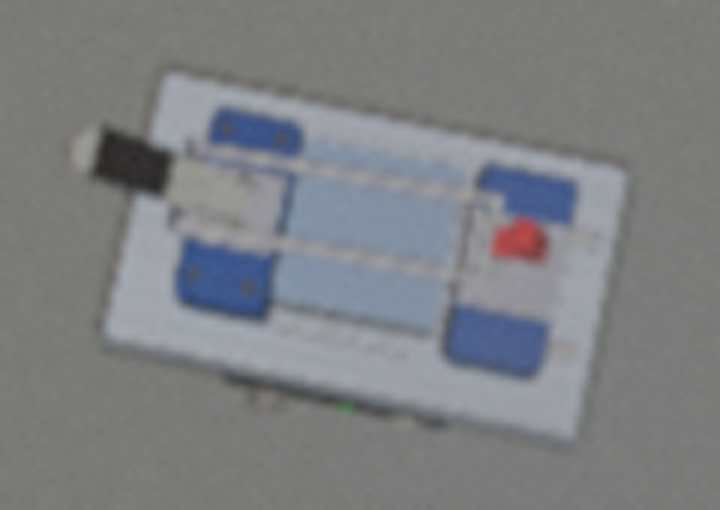

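View pics/c_sc0.png

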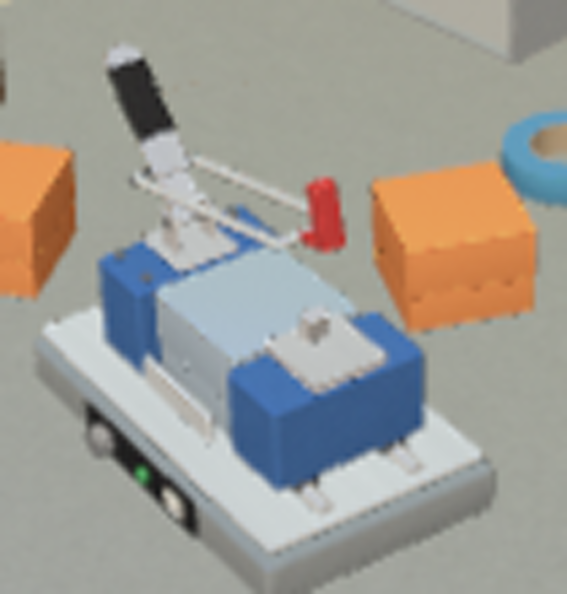

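```bash
cat > h.py <<'E'
import numpy as np, cv2
from station import ctrl
def ray(c,p):
    R,t,K=c["R"],c["t"],c["K"]
    d=R.T@np.linalg.inv(K)@np.array([p[0],p[1],1.]); return -R.T@t, d/np.linalg.norm(d)
def onz(c,p,z):
    o,d=ray(c,p); return o+d*(z-o[2])/d[2]
def tri(cs,ps):
    A=np.zeros((3,3));b=np.zeros(3);L=[]
    for c,p in zip(cs,ps):
        o,d=ray(c,p);P=np.eye(3)-np.outer(d,d);A+=P;b+=P@o;L.append((o,d))
    X=np.linalg.solve(A,b); return X,[float(np.linalg.norm(np.cross(X-o,d))) for o,d in L]
def proj(c,X):
    x=c["K"]@(c["R"]@np.asarray(X)+c["t"]); return x[:2]/x[2]
def red(f):
    h=cv2.cvtColor(f,cv2.COLOR_BGR2HSV); return (((h[...,0]<6)|(h[...,0]>172))&(h[...,1]>140)&(h[...,2]>80)).astype(np.uint8)
E
python3 - <<'E'
from h import *
np.set_printoptions(precision=4,suppress=True)
T=ctrl.calibration("top");S=ctrl.calibration("scene")
tf=cv2.imread("pics/top0.png");sf=cv2.imread("pics/scene0.png")
# light top mask
h=cv2.cvtColor(tf,cv2.COLOR_BGR2HSV)
C=[(253.3,211.7),(329.7,228),(321.3,273.3),(242.5,257.5)]
P=np.array([onz(T,p,.04) for p in C]);print(P, "cen",P.mean(0),[np.linalg.norm(P[i]-P[(i+1)%4]) for i in range(4)])
ux=(P[0]-P[1])+(P[3]-P[2]);uy=(P[0]-P[3])+(P[1]-P[2])
print("yaw from x",np.arctan2(ux[1],ux[0]),"from y",np.arctan2(uy[1],uy[0]))
for n,f,(x0,x1,y0,y1) in (("top",tf,(295,330,225,260)),("scene",sf,(262,290,210,240))):
    m=red(f)[y0:y1,x0:x1]; ys,xs=np.nonzero(m); print(n,len(xs),xs.mean()+x0,ys.mean()+y0,xs.min()+x0,xs.max()+x0,ys.min()+y0,ys.max()+y0)
    if n=="top":a=(xs.mean()+x0,ys.mean()+y0)
    else:b=(xs.mean()+x0,ys.mean()+y0)
print(tri([T,S],[a,b]))
E
```

```text
[[ 0.6088  0.0403  0.04  ]
 [ 0.5643 -0.1631  0.04  ]
 [ 0.4452 -0.139   0.04  ]
 [ 0.4864  0.0667  0.04  ]] cen [ 0.5262 -0.0488  0.04  ] [np.float64(0.20817153538218755), np.float64(0.12153806578855499), np.float64(0.20976728994810112), np.float64(0.12523527765267917)]
yaw from x 1.3640968755561214 from y -0.20648032418259765
top 20 310.8 239.55 308 313 237 241
scene 67 274.65671641791045 224.76119402985074 271 278 218 230
(array([ 0.5162, -0.1071,  0.1699]), [0.0006050010253824267, 0.0006050010253825509])
```

Measured shaker centre is (0.526, -0.049) with x-axis yaw about 1.364. The tab middle is at (0.516, -0.107, 0.170), which is shaker y≈0, as it should be. Now I'll move above it, aligned.

```bash
python3 -m crank '{"jaw":[0,0,0,0,0,0,0,0,0,0],"travel":[[-0.474,-0.09,-0.512],[-0.474,-0.09,-0.512],[-0.474,-0.09,-0.512],[-0.474,-0.09,-0.512],[-0.474,-0.09,-0.512],[-0.474,-0.09,-0.512],[-0.474,-0.09,-0.512],[-0.474,-0.09,-0.512],[-0.474,-0.09,-0.512],[-0.474,-0.09,-0.512]],"angular":[[0,1.33,0],[0,1.33,0],[0,1.33,0],[0,1.33,0],[0,1.33,0],[0,1.33,0],[0,1.33,0],[0,1.33,0],[0,1.33,0],[0,1.33,0]]}'
```

```text
time: 1.1
tcp_pos: [0.4418, 0.079, 0.2827]
orientation: [-1.571, -0.0, -0.209]
force: [0.9, 0.9, -0.3]
width: 0.0931
```

```bash
python3 -m crank '{"jaw":[0,0,0,0,0,0],"travel":[[0.111,-0.02,-0.167],[0.111,-0.02,-0.167],[0.111,-0.02,-0.167],[0.111,-0.02,-0.167],[0.111,-0.02,-0.167],[0.111,-0.02,-0.167]],"angular":[[0,0,0],[0,0,0],[0,0,0],[0,0,0],[0,0,0],[0,0,0]]}'
python3 - <<'E'
from h import *
import pickle
for n in ("wrist","scene"):
    c=ctrl.calibration(n)
    f=ctrl.grab_frame(n); cv2.imwrite(f"pics/{n}1.png",f); pickle.dump(c,open(f"pics/{n}1.pkl","wb"))
print(ctrl.get_state()["tcp_pos"],ctrl.get_state()["orientation"])
c=pickle.load(open("pics/wrist1.pkl","rb"));print(c, -c["R"].T@c["t"])
E
```

```text
time: 1.7
tcp_pos: [0.5163, -0.1061, 0.3018]
orientation: [-1.57, 0.002, -0.207]
force: [-0.2, 0.4, 0.4]
width: 0.0933
[ 0.51615541 -0.10418805  0.30217769] [-1.57025056e+00  1.02142757e-03 -2.03554411e-01]
{'K': array([[376.11041412,   0.        , 278.29350338],
       [  0.        , 376.11041412, 211.45413523],
       [  0.        ,   0.        ,   1.        ]]), 'R': array([[ 0.97857695, -0.20587346, -0.00180691],
       [-0.19887533, -0.94751003,  0.25034644],
       [-0.05325175, -0.2446239 , -0.96815463]]), 't': array([-0.52659864, -0.04782767,  0.4722817 ])} [ 0.53095538 -0.03819849  0.46826369]
```

View pics/wrist1.png

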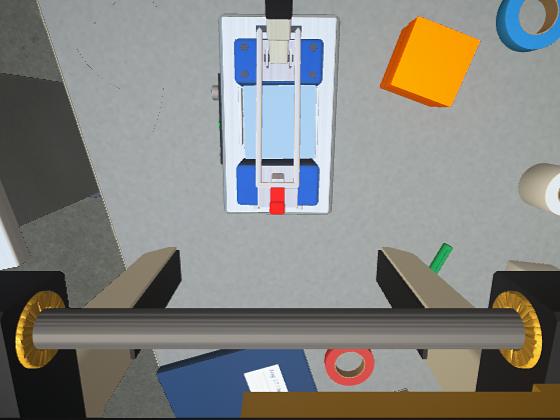

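View pics/scene1.png

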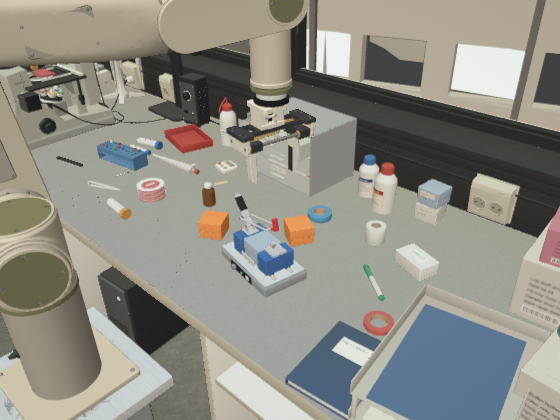

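The wrist view shows the shaker squarely, with the red tab near (277,200), the hook post near (278,177) and the lever at the top near (278,30). I'll crop and measure from here.

```bash
python3 - <<'E'
import cv2
a=cv2.imread("pics/wrist1.png")
cv2.imwrite("pics/c_w1.png",cv2.resize(a[145:220,215:340],None,fx=6.4,fy=6.4,interpolation=2))
cv2.imwrite("pics/c_w1b.png",cv2.resize(a[0:100,215:340],None,fx=6,fy=6,interpolation=2))
E
```

```text
(no output)
```

View pics/c_w1.png

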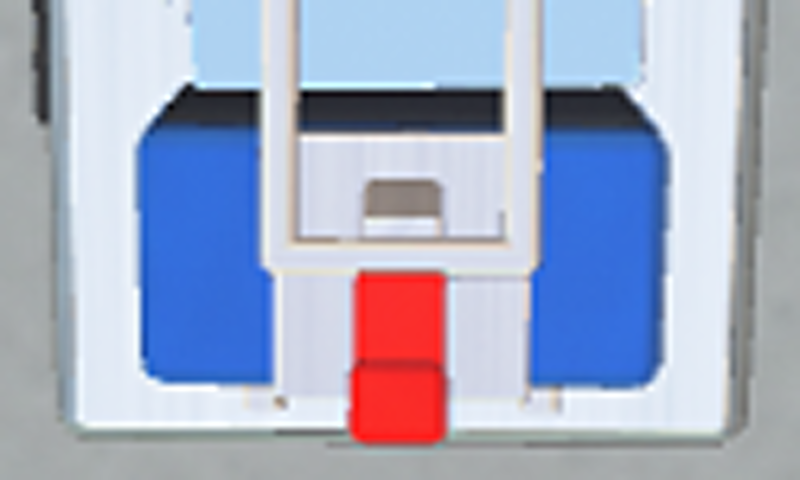

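View pics/c_w1b.png

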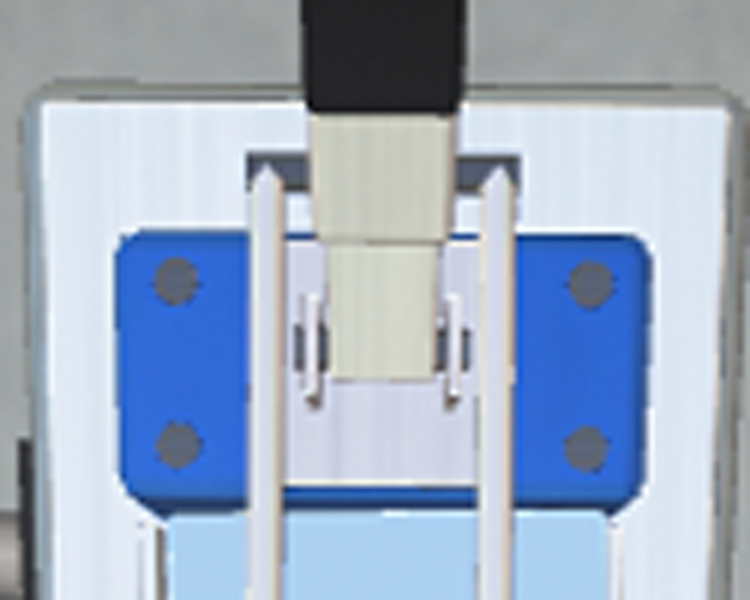

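```bash
cat >> h.py <<'E'
def pred(L,r):
    pin=np.array([.055+.026*np.cos(L-.13),.110+.026*np.sin(L-.13)])
    d=np.array([-np.cos(r),np.sin(r)]);u=np.array([np.sin(r),np.cos(r)])
    return dict(pin=pin,bar=pin+.1303*d,tab=pin+.1493*d+.0295*u,tip=np.array([.055,.110])+.080*np.array([np.cos(L),np.sin(L)])+.0065*np.array([-np.sin(L),np.cos(L)]))
E
python3 - <<'E'
from h import *
import pickle
from scipy.optimize import least_squares
np.set_printoptions(precision=4,suppress=True)
W=pickle.load(open("pics/wrist1.pkl","rb"));S=ctrl.calibration("scene")
a=lambda x,y:(215+x/6.4,145+y/6.4); b=lambda x,y:(215+x/6,y/6)
st=[onz(W,b(*p),.092) for p in((118,235),(650,235),(118,495),(650,495))]
print("stop size",np.linalg.norm(st[0]-st[1]),np.linalg.norm(st[0]-st[2])); sc=np.mean(st,0)
ja=[onz(W,a(*p),.094) for p in((138,133),(666,133),(140,385),(662,385))]
print("jaw size",np.linalg.norm(ja[0]-ja[1]),np.linalg.norm(ja[0]-ja[2])); jc=np.mean(ja,0)
u=sc-jc; yaw=np.arctan2(u[1],u[0]); ux=np.array([np.cos(yaw),np.sin(yaw)]); uy=np.array([-ux[1],ux[0]])
yw2=np.arctan2(*(st[0]-st[1])[1::-1]); print("yaw",yaw,"from stop edge",yw2, "jaw", np.arctan2(*(ja[0]-ja[1])[1::-1]))
O=sc[:2]-.055*ux; print("origin",O)
sh=lambda P:np.array([(P[:2]-O)@ux,(P[:2]-O)@uy,P[2]])
print("jaw corners",[sh(p) for p in ja])
post=sh(onz(W,a(403,225),.1165)); print("post top",post)
cs=(274.8,219.0)
X,e=tri([W,S],[a(399,402),cs]); print("tab top",X,sh(X),e)
def P3(p): return np.r_[O+ux*p[0],p[1]]
def f(v):
    q=pred(*v); 
    return [proj(W,P3(q["pin"]))[1]-b(0,172)[1], proj(W,P3(q["bar"]))[1]-a(0,257)[1]+0, proj(W,P3(q["tab"]))[1]-a(0,402)[1], .5*(proj(S,P3(q["tab"]))[1]-cs[1])]
s=least_squares(f,[.7,.2]);print(s.x,s.fun);q=pred(*s.x)
print(q); print("tab world",P3(q["tab"]),"tip",P3(q["tip"]))
np.savez("pics/fr.npz",O=O,ux=ux,uy=uy)
E
```

```text
stop size 0.08191700414757783 0.03800724297597262
jaw size 0.08221420633786373 0.040370624358763735
yaw 1.3530747742775322 from stop edge 2.933913811170777 jaw 2.934476371358479
origin [ 0.529  -0.0448]
jaw corners [array([-0.0433,  0.0412,  0.094 ]), array([-0.0425, -0.041 ,  0.094 ]), array([-0.0837,  0.0416,  0.094 ]), array([-0.0828, -0.0419,  0.094 ])]
post top [-0.0535 -0.0002  0.1165]
tab top [ 0.5162 -0.1073  0.1862] [-0.0637 -0.001   0.1862] [0.0011602856702710165, 0.0011602856702711281]
[0.7596 0.223 ] [ 0.1955 -0.3272  0.1629 -0.116 ]
{'pin': array([0.076 , 0.1253]), 'bar': array([-0.0511,  0.1541]), 'tab': array([-0.0631,  0.1871]), 'tip': array([0.1085, 0.1698])}
tab world [ 0.5153 -0.1064  0.1871] tip [0.5524 0.0612 0.1698]
```

```bash
python3 -m crank '{"jaw":[0,0,0,0.3,0.6,1,1,1,1,1],"travel":[[0,0.04,-0.003],[0,0.08,-0.003],[0,0.12,-0.003],[0,0.139,-0.003],[0,0.139,-0.003],[0,0.139,-0.003],[0,0.139,-0.003],[0,0.139,-0.003],[0,0.139,-0.003],[0,0.139,-0.003]],"angular":[[0,0,0],[0,0,0],[0,0,0],[0,0,0],[0,0,0],[0,0,0],[0,0,0],[0,0,0],[0,0,0],[0,0,0]]}'
python3 - <<'E'
from h import *
for n in ("wrist",):
    f=ctrl.grab_frame(n); cv2.imwrite(f"pics/{n}2.png",f)
s=ctrl.get_state();print(s["tcp_pos"],s["orientation"],s["force"],s["width"])
E
```

```text
time: 2.8
tcp_pos: [0.5164, -0.1081, 0.1644]
orientation: [-1.571, -0.001, -0.204]
force: [0.0, 0.6, 0.1]
width: 0.0415
[ 0.51619814 -0.10816276  0.16412368] [-1.57089464e+00 -8.04568229e-04 -2.04190527e-01] [ 0.15243829 -0.16058192  0.01547547] 0.03765310696879197
```

View pics/wrist2.png

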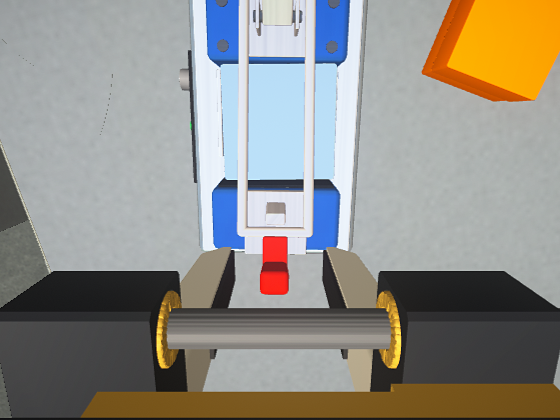

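The tab is at (274,265), between fingers that are still closing. I'll keep closing.

```bash
python3 -m crank '{"jaw":[1,1,1,1,1,1,1],"travel":[[-0.001,0,0],[-0.001,0,0],[-0.001,0,0],[-0.001,0,0],[-0.001,0,0],[-0.001,0,0],[-0.001,0,0]],"angular":[[0,0,0],[0,0,0],[0,0,0],[0,0,0],[0,0,0],[0,0,0],[0,0,0]]}'
```

```text
time: 3.55
tcp_pos: [0.5148, -0.1078, 0.1635]
orientation: [-1.571, 0.0, -0.204]
force: [-1.7, -0.2, 0.1]
width: 0.0119
```

Gripped at 11.9 mm. Next I'll carry the bar back over the hook, staying above it first.

```bash
python3 -m crank '{"jaw":[1,1,1,1,1,1,1,1],"travel":[[0,0.003,-0.005],[0,0.007,-0.010],[0,0.012,-0.014],[0,0.017,-0.018],[0,0.022,-0.022],[0,0.027,-0.025],[0,0.031,-0.027],[0,0.031,-0.027]],"angular":[[0,0,0],[0,0,0],[0,0,0],[0,0,0],[0,0,0],[0,0,0],[0,0,0],[0,0,0]]}'
python3 - <<'E'
from h import *
import pickle
c=ctrl.calibration("wrist");pickle.dump(c,open("pics/wrist3.pkl","wb"))
f=ctrl.grab_frame("wrist"); cv2.imwrite("pics/wrist3.png",cv2.resize(f[100:310,140:420],None,fx=2.8,fy=2.8,interpolation=2))
g=ctrl.grab_frame("scene"); cv2.imwrite("pics/scene3.png",cv2.resize(g[160:300,190:350],None,fx=4,fy=4,interpolation=2))
s=ctrl.get_state();print(s["tcp_pos"],s["force"],s["width"])
E
```

```text
time: 4.35
tcp_pos: [0.5093, -0.1331, 0.1318]
orientation: [-1.568, 0.001, -0.204]
force: [-0.2, 5.6, 1.5]
width: 0.0117
[ 0.50944031 -0.13306518  0.13218066] [-0.78741541  5.60717264  0.70675015] 0.012094029123609235
```

View pics/wrist3.png

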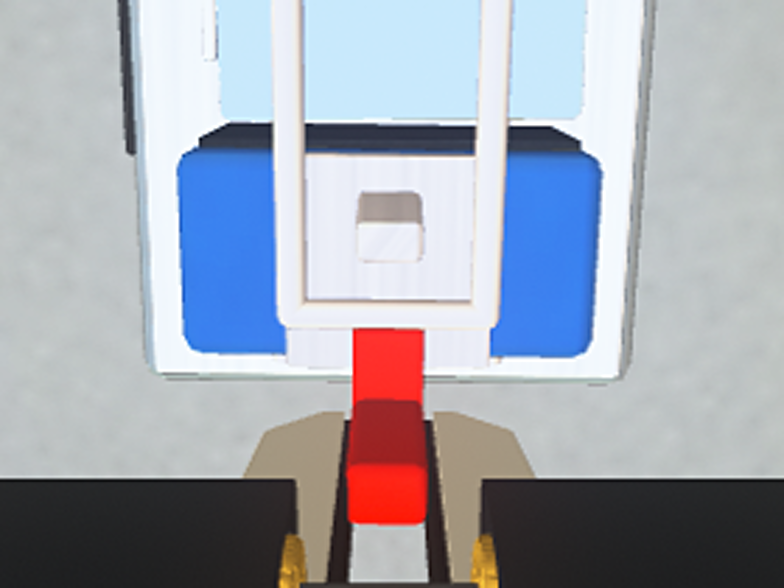

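View pics/scene3.png

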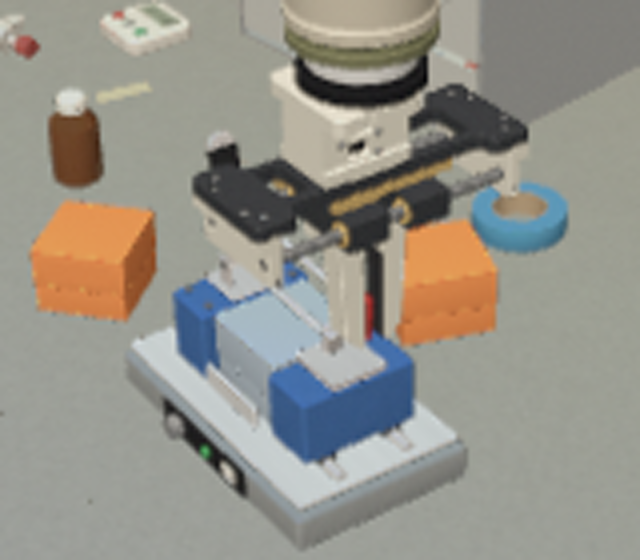

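The bar at crop y≈313 lies beyond the post top (y 220–262), and the force of 5.6 N is the lever resistance. I'll work out the bar's clearance numerically.

```bash
python3 - <<'E'
from h import *
import pickle
np.set_printoptions(precision=4,suppress=True)
W=pickle.load(open("pics/wrist3.pkl","rb"));F=np.load("pics/fr.npz")
sh=lambda P:((P[:2]-F["O"])@F["ux"],(P[:2]-F["O"])@F["uy"])
p=lambda x,y:(140+x/2.8,100+y/2.8)
for z in (.124,.128,.132): print("bar",z,sh(onz(W,p(387,313),z)))
print("post -x top edge",sh(onz(W,p(390,262),.1165)),"+x top edge",sh(onz(W,p(390,220),.1165)))
print("jaw face",sh(onz(W,p(390,152),.094)),"plate back",sh(onz(W,p(390,365),.1)), "tcp", sh(np.array([.5093,-.1331,0])))
E
```

```text
bar 0.124 (np.float64(-0.06621074686173521), np.float64(0.00043756267559960107))
bar 0.128 (np.float64(-0.065181261444233), np.float64(0.0004461853438313327))
bar 0.132 (np.float64(-0.06415177602673082), np.float64(0.0004548080120630631))
post -x top edge (np.float64(-0.05885674655505551), np.float64(1.555252061441502e-05)) +x top edge (np.float64(-0.051386049864677534), np.float64(0.00011960397886198333))
jaw face (np.float64(-0.041863491552132516), np.float64(0.00021819474431924345)) plate back (np.float64(-0.08295879272490339), np.float64(-0.00034510133844746564)) tcp (np.float64(-0.09045729678086706), np.float64(0.00011961850843904814))
```

Clearance to the post is about 4 mm. I'll go 3 mm further back and lower.

```bash
python3 -m crank '{"jaw":[1,1,1,1,1,1,1,1],"travel":[[0,0.001,-0.003],[0,0.005,-0.004],[0,0.009,-0.004],[0,0.013,-0.004],[0,0.017,-0.004],[0,0.020,-0.004],[0,0.023,-0.004],[0,0.023,-0.004]],"angular":[[0,0,0],[0,0,0],[0,0,0],[0,0,0],[0,0,0],[0,0,0],[0,0,0],[0,0,0]]}'
cat > v.py <<'E'
from h import *
import pickle,sys
k=sys.argv[1]
c=ctrl.calibration("wrist");pickle.dump(c,open(f"pics/wrist{k}.pkl","wb"))
f=ctrl.grab_frame("wrist"); cv2.imwrite(f"pics/wrist{k}.png",cv2.resize(f[80:290,140:420],None,fx=2.8,fy=2.8,interpolation=2))
g=ctrl.grab_frame("scene"); cv2.imwrite(f"pics/scene{k}.png",cv2.resize(g[185:285,210:320],None,fx=5.6,fy=5.6,interpolation=2))
s=ctrl.get_state();print(s["tcp_pos"],s["force"],s["width"])
E
python3 v.py 4
```

```text
time: 5.25
tcp_pos: [0.5085, -0.1381, 0.1091]
orientation: [-1.571, 0.001, -0.204]
force: [-2.5, 1.1, 0.4]
width: 0.0114
[ 0.50855501 -0.13813553  0.10945358] [-2.47881774  1.46665394  1.33897054] 0.011787685132154729
```

View pics/wrist4.png

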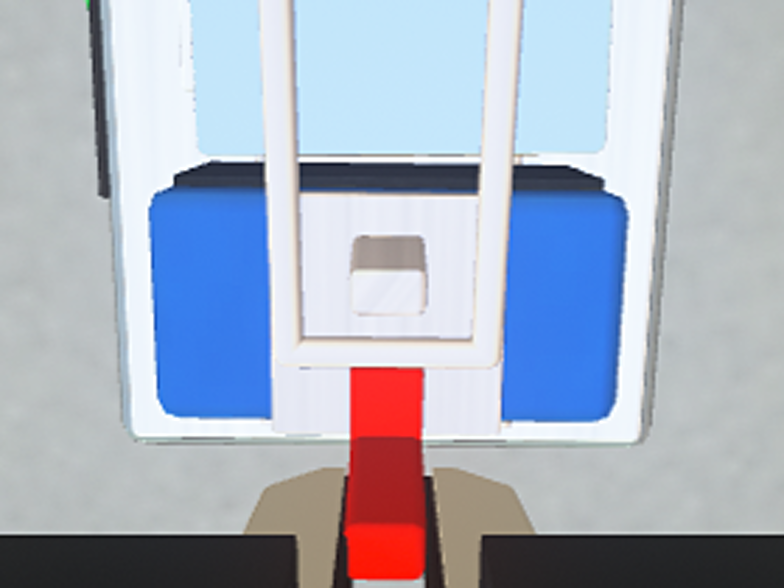

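View pics/scene4.png

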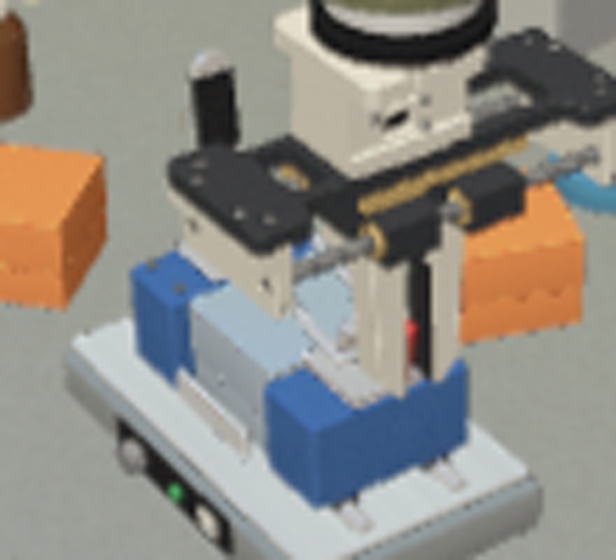

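```bash
cat >> h.py <<'E'
def ik(x,z):
    from scipy.optimize import fsolve
    def f(v):
        L,r=v;pin=pred(L,r)["pin"];return pin+.1493*np.array([-np.cos(r),np.sin(r)])+.0175*np.array([np.sin(r),np.cos(r)])-[x,z]
    return fsolve(f,[1.5,-.1])
E
python3 - <<'E'
from h import *
import pickle
np.set_printoptions(precision=4,suppress=True)
W=pickle.load(open("pics/wrist4.pkl","rb"));F=np.load("pics/fr.npz")
sh=lambda P:((P[:2]-F["O"])@F["ux"],(P[:2]-F["O"])@F["uy"])
p=lambda x,y:(140+x/2.8,80+y/2.8)
t=sh(np.array([.5085,-.1381]));print("tcp",t)
v=ik(t[0],.1093+.012);print(v,pred(*v)["bar"])
for z in (.104,.108,.112): print("bar",z,sh(onz(W,p(387,352),z)))
print("post -x top",sh(onz(W,p(390,315),.1165)),"jaw face",sh(onz(W,p(390,192),.1)))
E
```

```text
tcp (np.float64(-0.09551206190552863), np.float64(-0.00017929541647097093))
[ 1.7358 -0.2145] [-0.0732  0.1082]
bar 0.104 (np.float64(-0.06767526788485019), np.float64(0.00022035482549124258))
bar 0.108 (np.float64(-0.0667044248750659), np.float64(0.00022966044782029115))
bar 0.112 (np.float64(-0.06573358186528161), np.float64(0.00023896607014934097))
post -x top (np.float64(-0.05877322966742369), np.float64(-0.0001370392236697306)) jaw face (np.float64(-0.041471159381321995), np.float64(6.574826408870276e-05))
```

The bar is at about (-67, 0.107), behind the post and below its top (0.1165). Now I'll pull toward +x with a slight lowering.

```bash
python3 -m crank '{"jaw":[1,1,1,1,1,1],"travel":[[0,0.002,0.001],[0,0.003,0.003],[0,0.003,0.005],[0,0.003,0.007],[0,0.003,0.009],[0,0.003,0.009]],"angular":[[0,0,0],[0,0,0],[0,0,0],[0,0,0],[0,0,0],[0,0,0]]}'; python3 v.py 5
```

```text
time: 5.95
tcp_pos: [0.5102, -0.1307, 0.1066]
orientation: [-1.573, 0.0, -0.204]
force: [-3.6, -4.3, 0.6]
width: 0.0118
[ 0.51016134 -0.13065548  0.10650717] [-3.01322255 -3.9962604   0.70195088] 0.01158495639583491
```

View pics/wrist5.png

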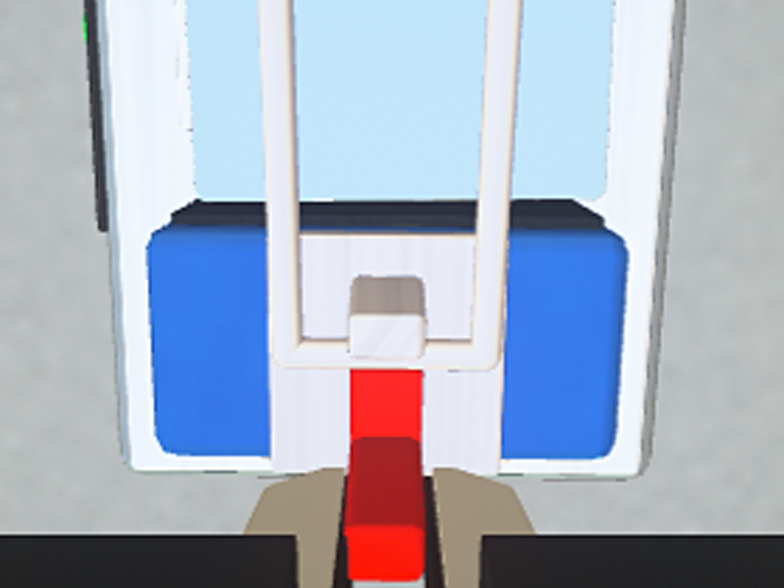

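The post's overhang (bottom edge y≈358) now covers the bar (y≈353), so it is under the hook lean. I'll keep pulling so that it goes snug and carries the jaw to the box.

```bash
python3 -m crank '{"jaw":[1,1,1,1,1,1],"travel":[[0,0.001,0.002],[0,0.001,0.004],[0,0.001,0.006],[0,0.001,0.007],[0,0.001,0.008],[0,0.001,0.008]],"angular":[[0,0,0],[0,0,0],[0,0,0],[0,0,0],[0,0,0],[0,0,0]]}'; python3 v.py 6
```

```text
time: 6.65
tcp_pos: [0.5114, -0.1249, 0.1055]
orientation: [-1.577, 0.0, -0.205]
force: [-5.5, -13.6, -0.1]
width: 0.0119
[ 0.5113798  -0.1248641   0.10553247] [ -6.58517562 -13.53411386  -0.43944354] 0.011582914626825189
```

View pics/wrist6.png

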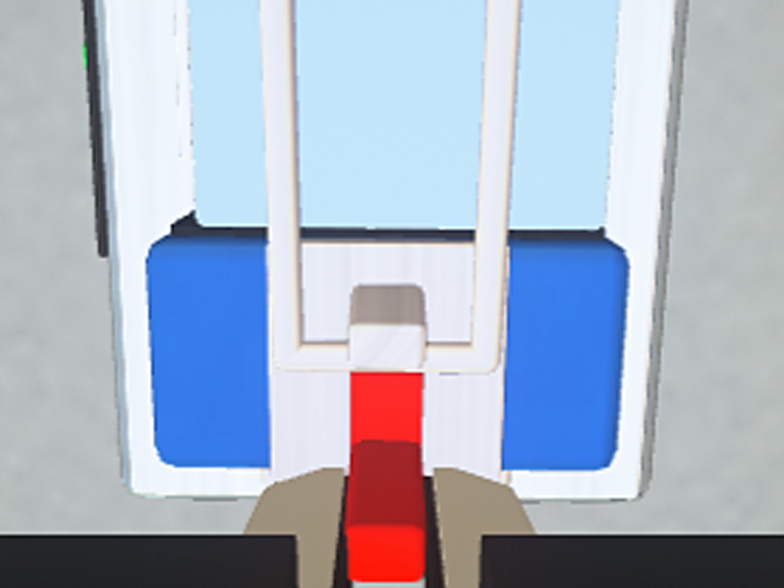

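View pics/scene6.png

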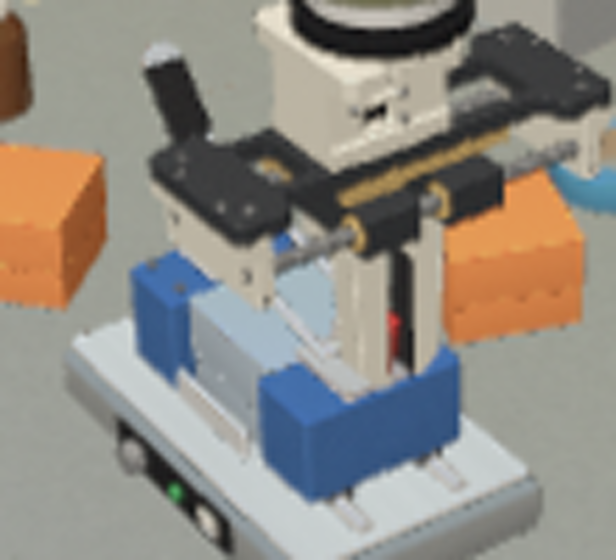

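```bash
python3 - <<'E'
from h import *
import pickle
W=pickle.load(open("pics/wrist6.pkl","rb"));F=np.load("pics/fr.npz")
sh=lambda P:np.round((P[:2]-F["O"])@F["ux"],4)
p=lambda x,y:(140+x/2.8,80+y/2.8)
t=sh(np.array([.5114,-.1249]));print("tcp",t);v=ik(t+.003,.1055+.012);print(v,pred(*v)["bar"])
print("bar",sh(onz(W,p(387,357),.105)),"post -x top",sh(onz(W,p(390,368),.1165)),"jaw plate face edge",sh(onz(W,p(390,242),.1)),"box edge",sh(onz(W,p(390,230),.092)))
E
```

```text
tcp -0.082
[ 1.05044634 -0.20455697] [-0.0568413   0.10422439]
bar -0.0538 post -x top -0.0526 jaw plate face edge -0.0357 box edge -0.0348
```

The jaw face is at about -35.7 against the box edge at -34.8, and the bar is under the post at 14 N of pull. One more small tug will make sure it's snug, then I'll release.

```bash
python3 -m crank '{"jaw":[1,1,1,1],"travel":[[0,0.001,0.001],[0,0.001,0.002],[0,0.001,0.003],[0,0.001,0.003]],"angular":[[0,0,0],[0,0,0],[0,0,0],[0,0,0]]}'; python3 v.py 7
```

```text
time: 7.15
tcp_pos: [0.5118, -0.1235, 0.1047]
orientation: [-1.579, -0.0, -0.205]
force: [-8.0, -19.9, 0.5]
width: 0.0118
[ 0.5118094  -0.12344331  0.10475359] [ -7.75641137 -19.6877562   -0.11505527] 0.011855661964645155
```

View pics/wrist7.png

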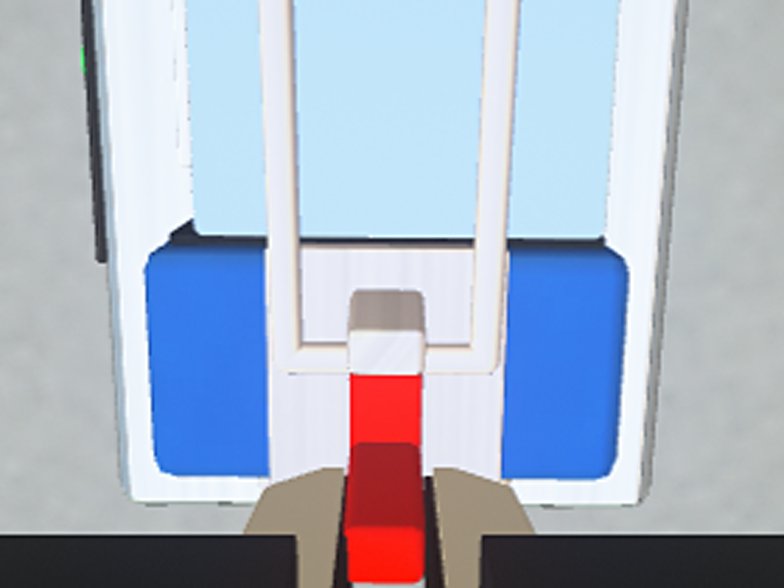

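The bar is snug and the post now overlaps it fully. I'll open and lift straight up.

```bash
python3 -m crank '{"jaw":[0.6,0.6,0.6,0.6,0.6,0.6,0.6,0.6,0.6,0.6],"travel":[[0,0,0.0],[0,0,0],[0,0,-0.001],[0,0,-0.001],[0,-0.03,-0.001],[0,-0.07,-0.001],[0,-0.11,-0.001],[0,-0.15,-0.001],[0,-0.17,-0.001],[0,-0.17,-0.001]],"angular":[[0,0,0],[0,0,0],[0,0,0],[0,0,0],[0,0,0],[0,0,0],[0,0,0],[0,0,0],[0,0,0],[0,0,0]]}'; python3 - <<'E'
from h import *
import pickle
c=ctrl.calibration("wrist");pickle.dump(c,open("pics/wrist8.pkl","wb"))
f=ctrl.grab_frame("wrist"); cv2.imwrite("pics/wrist8.png",f)
g=ctrl.grab_frame("scene"); cv2.imwrite("pics/scene8.png",cv2.resize(g[185:285,210:320],None,fx=5.6,fy=5.6,interpolation=2))
E
```

```text
time: 8.25
tcp_pos: [0.5145, -0.1199, 0.279]
orientation: [-1.572, -0.007, -0.204]
force: [1.0, 0.3, -0.6]
width: 0.0372
```

View pics/wrist8.png

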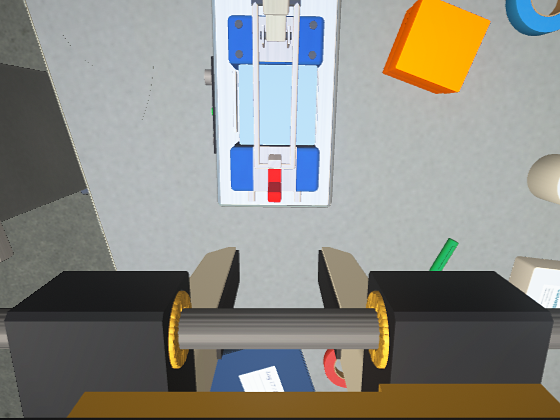

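View pics/scene8.png

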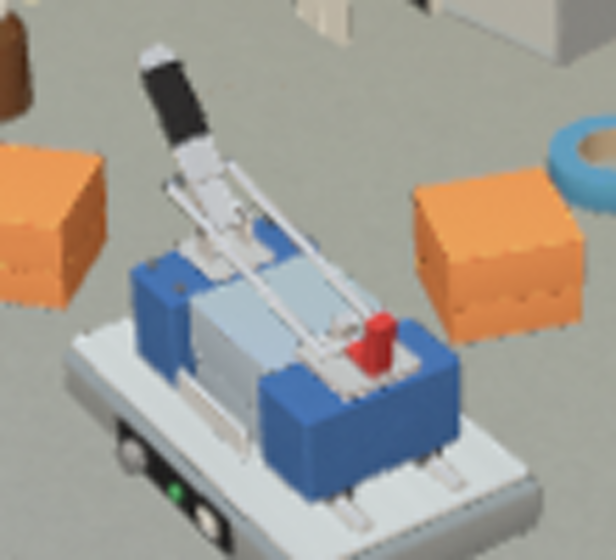

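The loop lies on the hook with the tab at scene crop (378,340), and the lever is still raised. I'll measure the lever angle and check the hook up close.

```bash
python3 - <<'E'
from h import *
import pickle
W=pickle.load(open("pics/wrist8.pkl","rb"));S=ctrl.calibration("scene");F=np.load("pics/fr.npz");O,ux,uy=F["O"],F["ux"],F["uy"]
f=cv2.imread("pics/wrist8.png");cv2.imwrite("pics/c_w8.png",cv2.resize(f[125:215,215:335],None,fx=6,fy=6,interpolation=2))
for L in (.8,.9,1.,1.1,1.2):
    e=lambda r,h:np.r_[O+ux*(.055+r*np.cos(L)-h*np.sin(L)),.11+r*np.sin(L)+h*np.cos(L)]
    pin=pred(L,0)["pin"]
    print(L,"end",proj(S,e(.089,0)),"want 238.2,193.6; pin wrist row",proj(W,np.r_[O+ux*pin[0],pin[1]])[1])
E
```

```text
0.8 end [235.85815481 193.19883113] want 238.2,193.6; pin wrist row 2.900892437436426
0.9 end [237.00744696 192.26665532] want 238.2,193.6; pin wrist row 4.657843949717678
1.0 end [238.29398396 191.64237918] want 238.2,193.6; pin wrist row 6.769778907381243
1.1 end [239.70714203 191.33772326] want 238.2,193.6; pin wrist row 9.215015353342885
1.2 end [241.23457601 191.3614184 ] want 238.2,193.6; pin wrist row 11.966353690289715
```

View pics/c_w8.png

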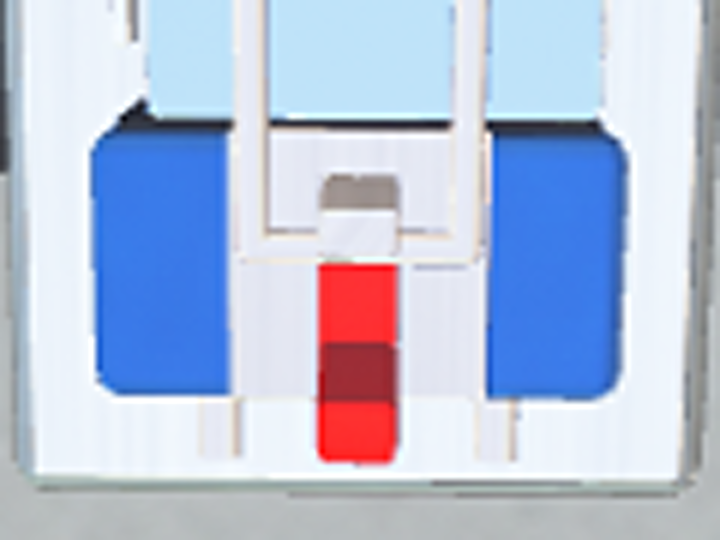

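Post overlaps the bar, lever ≈ 1.0 rad. I'll bring the closed fingers over to the jaw side of the lever's top end.

```bash
python3 -m crank '{"jaw":[1,1,1,1,1,1,1,1,1,1],"travel":[[0,0,0.04],[0,0,0.09],[0,0,0.13],[0,0,0.145],[0,0.02,0.147],[0,0.05,0.147],[0,0.07,0.147],[0,0.08,0.147],[0,0.08,0.147],[0,0.08,0.147]],"angular":[[0,0,0],[0,0,0],[0,0,0],[0,0,0],[0,0,0],[0,0,0],[0,0,0],[0,0,0],[0,0,0],[0,0,0]]}'; python3 - <<'E'
from h import *
F=np.load("pics/fr.npz");O,ux,uy=F["O"],F["ux"],F["uy"]
f=ctrl.grab_frame("wrist"); cv2.imwrite("pics/wrist9.png",f)
g=ctrl.grab_frame("scene"); cv2.imwrite("pics/scene9.png",cv2.resize(g[165:285,200:330],None,fx=4.6,fy=4.6,interpolation=2))
s=ctrl.get_state();p=s["tcp_pos"];print((p[:2]-O)@ux,(p[:2]-O)@uy,p[2],s["width"])
E
```

```text
time: 9.35
tcp_pos: [0.5424, 0.0241, 0.1949]
orientation: [-1.571, 0.0, -0.204]
force: [0.0, 0.7, -0.8]
width: 0.0008
0.07038960106817355 0.0010958574678918034 0.19598599081362586 0.00045957817984165506
```

View pics/wrist9.png

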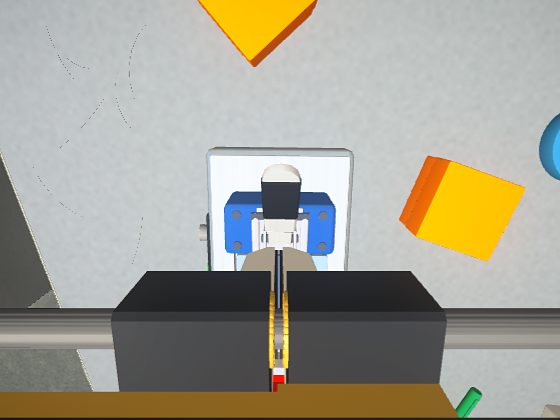

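View pics/scene9.png

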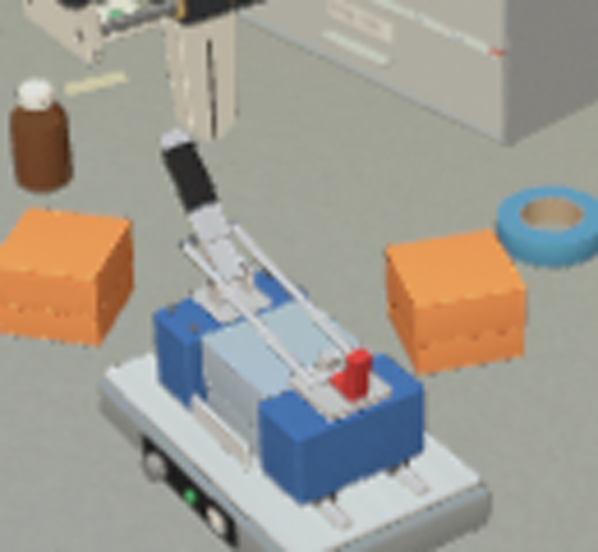

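```bash
python3 -m crank '{"jaw":[1,1,1,1,1,1,1,1,1],"travel":[[0,0.008,0],[0,0.015,0],[0,0.018,0.005],[0,0.021,0.010],[0,0.024,0.014],[0,0.027,0.018],[0,0.029,0.022],[0,0.032,0.025],[0,0.032,0.025]],"angular":[[0,0,0],[0,0,0],[0,0,0],[0,0,0],[0,0,0],[0,0,0],[0,0,0],[0,0,0],[0,0,0]]}'; python3 - <<'E'
from h import *
g=ctrl.grab_frame("scene"); cv2.imwrite("pics/scene10.png",cv2.resize(g[165:285,200:330],None,fx=4.6,fy=4.6,interpolation=2))
E
```

```text
time: 10.35
tcp_pos: [0.5474, 0.0491, 0.1625]
orientation: [-1.571, -0.0, -0.204]
force: [0.1, -0.4, 0.2]
width: 0.0004
```

View pics/scene10.png

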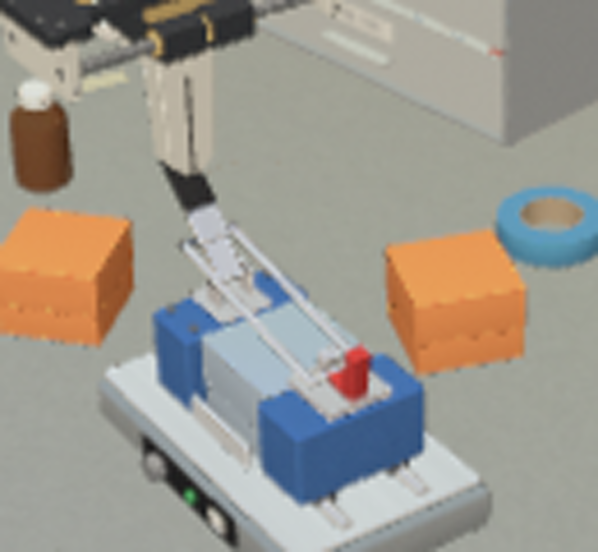

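```bash
python3 -m crank '{"jaw":[1,1,1,1,1,1],"travel":[[0,0.004,0.004],[0,0.0075,0.008],[0,0.011,0.0105],[0,0.015,0.013],[0,0.0195,0.016],[0,0.0195,0.016]],"angular":[[0,0,0],[0,0,0],[0,0,0],[0,0,0],[0,0,0],[0,0,0]]}'; python3 - <<'E'
from h import *
g=ctrl.grab_frame("scene"); cv2.imwrite("pics/scene11.png",cv2.resize(g[165:285,200:330],None,fx=4.6,fy=4.6,interpolation=2))
E
```

```text
time: 11.0
tcp_pos: [0.5506, 0.0652, 0.1423]
orientation: [-1.57, 0.0, -0.204]
force: [0.5, -0.0, 0.2]
width: 0.0005
```

View pics/scene11.png

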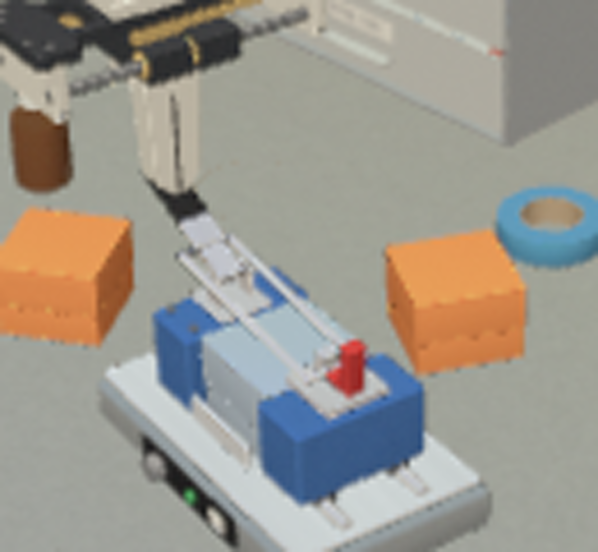

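The force reads about 0 where 3–5 N was expected, so I'll check whether the bar is still hooked before going on.

```bash
python3 - <<'E'
from h import *
fs=[cv2.imread(f"pics/scene{k}.png") for k in (10,11)]
cv2.imwrite("pics/c11.png",np.hstack([cv2.resize(f[310:430,240:430],(390,246)) for f in fs]))
F=np.load("pics/fr.npz");O,ux,uy=F["O"],F["ux"],F["uy"];S=ctrl.calibration("scene")
def P3(x,z,y=0): return np.r_[O+ux*x+uy*y,z]
t=lambda p:np.round(((p-[200,165])*4.6),0)
print("seated bar ends",t(proj(S,P3(-.0525,.1025,.016))),t(proj(S,P3(-.0525,.1025,-.016))),"post top",t(proj(S,P3(-.0495,.1165))))
for L in (.4,.5,.6,.7):
    for r in (-.18,-.12,-.06,0): q=pred(L,r); print(L,r,"bar",q["bar"].round(4),"tab",t(proj(S,P3(*q["tab"]))),"tip",t(proj(S,P3(*q["tip"]))))
E
```

```text
seated bar ends [307. 382.] [357. 362.] post top [328. 348.]
0.4 -0.18 bar [-0.0481  0.0936] tab [352. 363.] tip [160. 163.]
0.4 -0.12 bar [-0.0493  0.1013] tab [351. 349.] tip [160. 163.]
0.4 -0.06 bar [-0.05    0.1091] tab [350. 334.] tip [160. 163.]
0.4 0 bar [-0.0502  0.1169] tab [348. 318.] tip [160. 163.]
0.5 -0.18 bar [-0.049   0.0961] tab [353. 360.] tip [163. 156.]
0.5 -0.12 bar [-0.0501  0.1038] tab [352. 346.] tip [163. 156.]
0.5 -0.06 bar [-0.0508  0.1116] tab [351. 331.] tip [163. 156.]
0.5 0 bar [-0.0511  0.1194] tab [349. 315.] tip [163. 156.]
0.6 -0.18 bar [-0.05    0.0984] tab [354. 358.] tip [166. 150.]
0.6 -0.12 bar [-0.0512  0.1062] tab [353. 343.] tip [166. 150.]
0.6 -0.06 bar [-0.0519  0.114 ] tab [352. 328.] tip [166. 150.]
0.6 0 bar [-0.0521  0.1218] tab [350. 312.] tip [166. 150.]
0.7 -0.18 bar [-0.0513  0.1007] tab [355. 355.] tip [170. 144.]
0.7 -0.12 bar [-0.0525  0.1084] tab [354. 341.] tip [170. 144.]
0.7 -0.06 bar [-0.0532  0.1162] tab [353. 325.] tip [170. 144.]
0.7 0 bar [-0.0534  0.124 ] tab [351. 310.] tip [170. 144.]
```

View pics/c11.png

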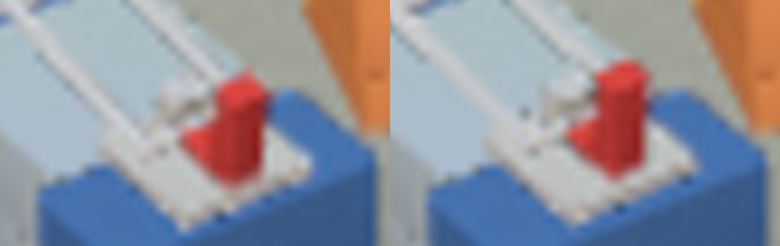

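The tab top at crop (353,345) gives r ≈ -0.12 and a bar height of about 103 mm, so it is still seated. Continuing in small steps.

```bash
python3 -m crank '{"jaw":[1,1],"travel":[[0,0.0035,0.0015],[0,0.007,0.003]],"angular":[[0,0,0],[0,0,0]]}'; python3 - <<'E'
from h import *
g=ctrl.grab_frame("scene"); cv2.imwrite("pics/scene12.png",cv2.resize(g[185:260,220:290],None,fx=8,fy=8,interpolation=2))
print(ctrl.get_state()["force"])
E
```

```text
time: 11.25
tcp_pos: [0.5513, 0.068, 0.1362]
orientation: [-1.57, -0.0, -0.204]
force: [-0.9, -0.2, 2.7]
width: 0.0009
[0.63280072 0.24539372 2.44223564]
```

View pics/scene12.png

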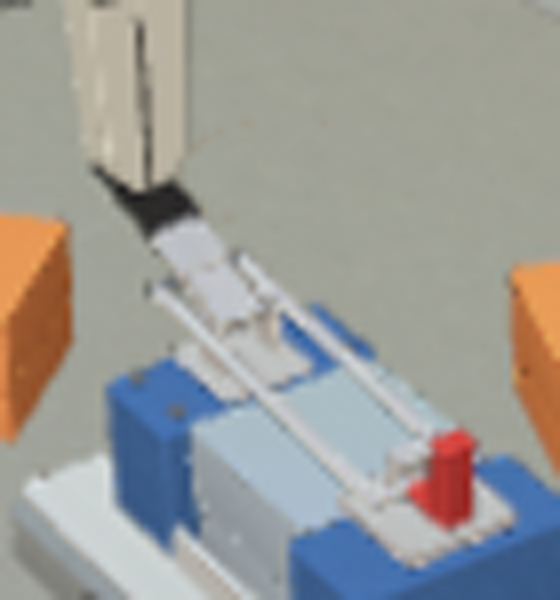

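Resistance is now 2.7 N and the bar is still behind the post. Pushing through the toggle.

```bash
python3 -m crank '{"jaw":[1,1,1,1,1,1,1],"travel":[[0,0.003,0.001],[0,0.006,0.002],[0,0.010,0.003],[0,0.014,0.004],[0,0.018,0.005],[0,0.0215,0.005],[0,0.0215,0.005]],"angular":[[0,0,0],[0,0,0],[0,0,0],[0,0,0],[0,0,0],[0,0,0],[0,0,0]]}'; python3 - <<'E'
from h import *
g=ctrl.grab_frame("scene"); cv2.imwrite("pics/scene13.png",cv2.resize(g[185:260,220:290],None,fx=8,fy=8,interpolation=2))
print(ctrl.get_state()["force"])
E
```

```text
time: 12.0
tcp_pos: [0.5522, 0.0725, 0.1163]
orientation: [-1.571, -0.0, -0.204]
force: [-7.9, 0.1, 16.5]
width: 0.0005
[-8.39939644  0.53740801 16.1919093 ]
```

View pics/scene13.png

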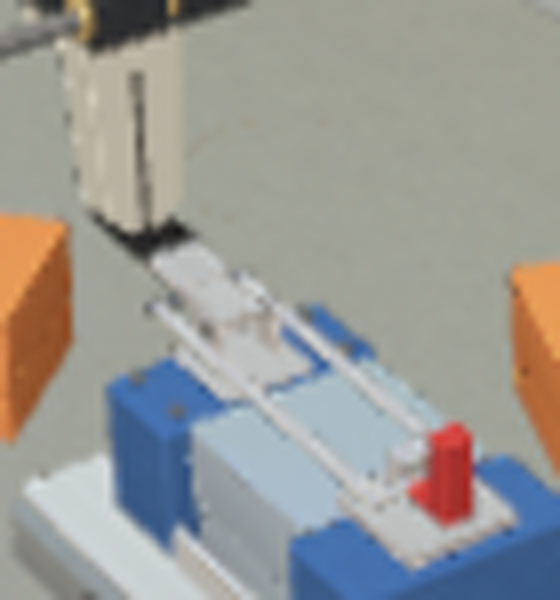

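The TCP is at 0.1163, equal to the expected 116.5 mm lever-top height at full down, and 16 N shows it against the stop. I'll retract and look.

```bash
python3 -m crank '{"jaw":[1,1,1,1,1,1,1,1],"travel":[[0,-0.01,0],[0,-0.04,0],[0,-0.09,0],[0,-0.14,-0.02],[0,-0.17,-0.07],[0,-0.17,-0.12],[0,-0.17,-0.15],[0,-0.17,-0.15]],"angular":[[0,0,0],[0,0,0],[0,0,0],[0,0,0],[0,0,0],[0,0,0],[0,0,0],[0,0,0]]}'; python3 - <<'E'
from h import *
import pickle
c=ctrl.calibration("wrist");pickle.dump(c,open("pics/wrist14.pkl","wb"))
f=ctrl.grab_frame("wrist"); cv2.imwrite("pics/wrist14.png",f)
g=ctrl.grab_frame("scene"); cv2.imwrite("pics/scene14.png",g);cv2.imwrite("pics/c_scene14.png",cv2.resize(g[185:285,210:320],None,fx=5.6,fy=5.6,interpolation=2))
cv2.imwrite("pics/top14.png",ctrl.grab_frame("top"))
E
```

```text
time: 12.85
tcp_pos: [0.5212, -0.0789, 0.2852]
orientation: [-1.573, -0.001, -0.209]
force: [0.8, 0.2, -0.4]
width: 0.0005
```

View pics/wrist14.png

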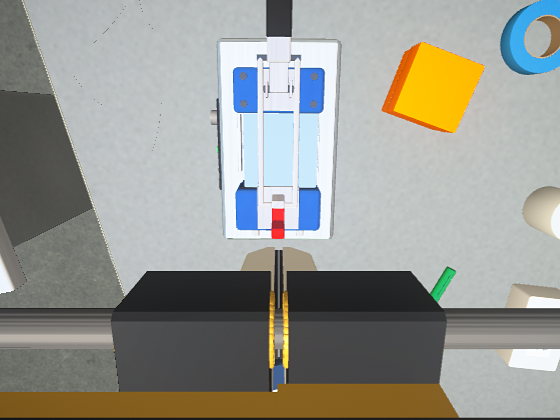

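View pics/c_scene14.png

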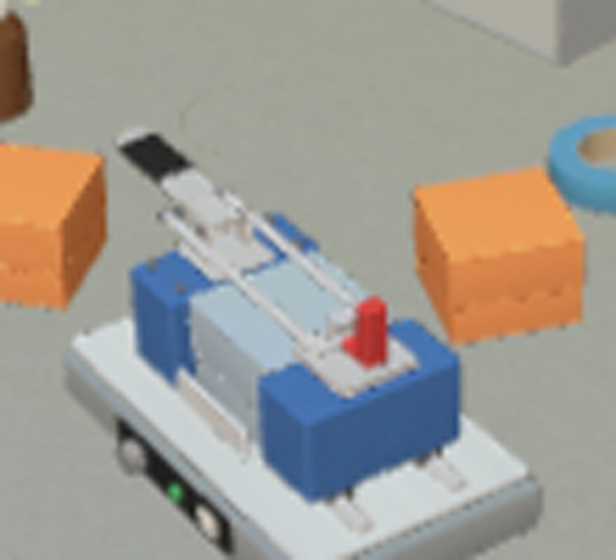

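The lever lies down, with its end at scene crop (125,137), and the loop is level on the hook. Final numeric checks on the lever angle, hook and jaw, and whether the bystanders moved.

```bash
python3 - <<'E'
from h import *
import pickle
np.set_printoptions(precision=1,suppress=True)
W=pickle.load(open("pics/wrist14.pkl","rb"));S=ctrl.calibration("scene");F=np.load("pics/fr.npz");O,ux=F["O"],F["ux"]
P3=lambda x,z:np.r_[O+ux*x,z]
for L in (0,.1,.2,.3): print(L,"end px crop",(proj(S,P3(.055+.089*np.cos(L),.11+.089*np.sin(L)))-[210,185])*5.6)
f=cv2.imread("pics/wrist14.png");cv2.imwrite("pics/c_w14.png",cv2.resize(f[165:245,215:335],None,fx=6,fy=6,interpolation=2))
a=cv2.imread("pics/top0.png");b=cv2.imread("pics/top14.png")
for n,(x0,x1,y0,y1) in dict(tape=(395,432,216,248),bottle=(140,166,184,212),marker=(352,402,172,212)).items():
    print(n,"mean abs diff",np.abs(a[y0:y1,x0:x1].astype(int)-b[y0:y1,x0:x1]).mean())
E
```

```text
0 end px crop [125.  137.8]
0.1 end px crop [124.3 122.5]
0.2 end px crop [124.5 108.1]
0.3 end px crop [125.6  94.6]
tape mean abs diff 3.2514076576576576
bottle mean abs diff 3.3988095238095237
marker mean abs diff 9.1065
```

View pics/c_w14.png

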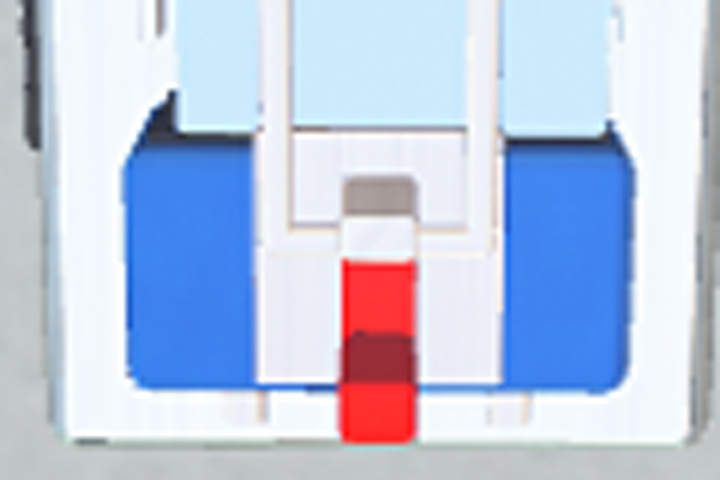

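View pics/top14.png

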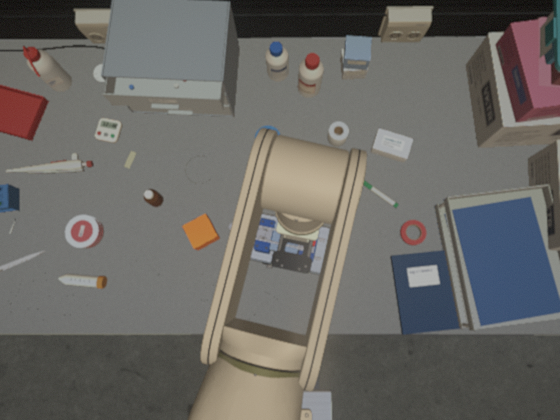

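The lever end matches an angle of 0, and the bystanders are in place (the arm's edge covers part of the marker's patch in the top view, which explains its larger difference). Handing in.

```bash
python3 - <<'E'
from station import ctrl
print(ctrl.job_done(), ctrl.get_state()["time"])
E
```

```text
the job is handed in; nothing more can be done
the job is handed in; nothing more can be done
```

The clamp is latched: the lever lies fully down and stayed there after I let go, and the jaw is against the freezer box. The job was handed in at about 13 s of the 48 s allowed, and no verdict is shown.

**What I did**
- I gripped the red tab and carried the bar over and down behind the hook.
- I pulled it back snug under the leaning post, with about 20 N at the wrist. The jaw slid up to the box.
- I released the tab and pushed the lever past its toggle point to its stop with closed fingers, then lifted clear.

**Last checks**
- **Lever:** its end is at scene crop (125,137). The position predicted for an angle of 0 is (125,138).
- **Hook:** the post overlaps the bar in the close-up.
- **Jaw:** the face was at about -35.7 mm before latching. I judged the final hold by eye and did not measure it again.
- **Bystanders:** the tape roll and bottle are unchanged in the top view. The marker's patch differed more (9 against about 3). It looks unmoved, and I put the difference down to the arm covering part of the patch.

**What disagreed**
- **Push force:** it read about 0 N at first, where 3–5 N was expected, and 2.7 N further on. I checked the bar before continuing and it was still seated.
- **Bar position:** two estimates of where the bar was differed by about 6 mm while I was lowering it, so I went by the camera.

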